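# Gather the stoneware condiment set onto the lazy susan

## Robot

A 6-joint arm with a two-finger parallel gripper is mounted at the origin on the work surface. World frame = base frame: x ahead of the robot, y to its left, z up, the work surface at z = 0. Lengths are in m, angles in rad, forces in N, time in s.
With the tool pointing down it reaches from about 0.35 to 1 m from the base axis. Payload 7.1 kg.
Tool frame: the origin (TCP) lies between the finger pads; the fingertips stand 22 mm ahead of it and the grasp point (between the pads) lies 3 mm ahead of it; z points along the fingers, y is the line along which they close (so a half turn about z gives the same grasp; the last joint's range is limited). The gripper opens to 85 mm and grips with 20 to 120 N. Pads are 22 mm wide; open, the fingers measure 114 mm over their backs; the gripper's body (76 mm by 85 mm) begins 54 mm behind the grasp point. The pads swing forward as they close: fully open they stand 13 mm farther back than shut.
Start: joints at [-1.321, 0.423, 1.63, -0, 1.089, -0.019], TCP at [0.166, -0.603, 0.253] pointing down, gripper open.
Joint ranges: [-3, 3], [-0.9, 2.11], [0.09, 2.58], [-1.31, 4.45], [0.11, 2.69], [-2.54, 2.54]. Speed limits (rad/s): [2.39, 2.39, 3.01, 3.14, 3.14, 3.14].

## Interface

Orientations are given as a rotation vector (axis times angle).
In Python, from rig import manip gives the robot as it stands. The module is installed in compiled form; this text tells all that it offers. Calls block until the motion is done:
- manip.move_to(position, orientation): joint-space move of the TCP to a pose.
- manip.servo_line(position, orientation=None, rate=0.15): straight line of the TCP; orientation=None keeps the orientation; rate is the mean speed in m/s.
- manip.set_joints(angles): joint-space move.
- manip.command_gripper(opening, f_grip=None): finger opening in m; f_grip is the grip in N (None keeps the last); returns when the fingers have stopped.
- manip.hold(seconds).
- manip.solve_ik(position, orientation): joint angles nearest the present ones, or None.
- manip.camera(name): name is "side" or "top" or "wrist"; returns a dict with "image" (384x512x3 uint8, red, green, blue), "fx", "fy", "cx", "cy" (pixels), "cam_to_world" (4x4, takes a point from camera to world coordinates); the wrist camera has in their place "mount" (4x4, takes a point from camera to tool coordinates, whose origin is the TCP and whose axes are the flange's). Camera axes: x right, y down, z forward; pixel columns grow to the right and rows downward; lengths in m; the calibration is good to about 2 mm. A picture is of the moment at which its call begins: read the wrist's pose just before it. There is no depth.
A pose or a line that the arm cannot do raises manip.IKError and nothing moves.
- manip.sign_off(): hands the job in; it is judged then, once.
Readings, each from a call of its own:
- manip.get_time(): time.
- manip.get_joint_positions(): joint angles.
- manip.get_joint_vel(): joint speeds.
- manip.get_tau(): joint torques, N m.
- manip.get_position(): TCP position.
- manip.get_ee_rot(): TCP orientation.
- manip.get_contact_force(): force on the tool from outside, world axes, zero at the start.
- manip.get_torque(): the same for the moment, N m.
- manip.get_width(): finger opening in m.
- manip.get_grip_force(): force on a finger pad.
Only numpy, scipy, OpenCV 4.12 (cv2) and the standard library are available. Lean on these libraries where they do the work, as an engineer would, in place of code of your own. Each camera call takes 0.05 s, during which the arm holds its last target. There are 200 camera calls.

## Task

Put the brown stoneware condiment set back on the lazy susan, each of its four wooden-lidded pots standing flat in the well made for it: the tall jar in the middle, and the round, the square and the oblong pot in the outer wells of the same shape. Leave the brown pot with the metal lid and the white pot where they are, as they do not belong to the set. Keep the pots upright and set them down gently rather than dropping them in.

Things in the scene. Friction and masses are not known exactly. Their poses are not given: they have to be found in the camera images.
- tall_jar: Tall round jar of the set: brown glazed stoneware, pale wooden lid. Body 58 mm diameter, 80 mm high, straight sides to grip; above it the lid (54 mm across, 8 mm thick) and a knob (16 mm across, 10 mm high): 98 mm in all. 0.2 to 0.45 kg. Lid and pot are one piece. Origin: centre of the underside; z up.
- round_pot: Small round pot of the set: brown glazed stoneware, pale wooden lid. Body 46 mm diameter, 50 mm high, straight sides; lid 8 mm and knob 10 mm above: 68 mm in all. 0.1 to 0.25 kg. Lid and pot are one piece. Origin: centre of the underside; z up.
- square_pot: Square pot of the set: brown glazed stoneware, pale wooden lid. Body 42 by 42 mm, 50 mm high, upright flat sides; lid 8 mm and knob 10 mm above: 68 mm in all. 0.1 to 0.25 kg. Lid and pot are one piece. Origin: centre of the underside; z up, x and y square to its sides.
- oblong_pot: Oblong pot of the set: brown glazed stoneware, pale wooden lid. Body 66 mm long (its x) by 36 mm wide (its y), 50 mm high, upright flat sides; lid 8 mm and knob 10 mm above: 68 mm in all. 0.14 to 0.28 kg. Lid and pot are one piece. Origin: centre of the underside; z up.
- steel_lid_pot: Look-alike, not of the set: brown stoneware pot of the same shape and size as the small round pot, but with a grey metal lid and knob. Loose. Origin: centre of the underside. (Other larder things, up to 180 mm high, stand farther out: beyond 0.72 m ahead or more than 0.55 m to either side.)
- white_pot: Look-alike, not of the set: pot of the same shape and size as the square pot, with the same wooden lid, but glazed white. Loose. Origin: centre of the underside.
- well_centre: Large round well in the middle of the white lazy susan, 74 mm inside diameter, for the tall jar. Blue wall 3 mm thick, 12 mm above the dark floor. Origin: centre of its floor, 21 mm above the plank; z up. The disc is 276 mm across, top 18 mm above the plank (rim 22.5 mm). It turns about this axis, stiffly (0.06 N m), and starts at any angle.
- well_round: Small round outer well of the lazy susan, 62 mm inside diameter, centre 83 mm from the disc's centre, for the small round pot. Blue wall 3 mm thick, 12 mm above the dark floor. Origin: centre of its floor, 21 mm above the plank; z up, x outwards from the disc's centre. The three outer wells lie 120 degrees apart.
- well_square: Square outer well of the lazy susan, 58 by 58 mm inside, centre 83 mm from the disc's centre, for the square pot. Blue wall 3 mm thick, 12 mm above the dark floor. Origin: centre of its floor, 21 mm above the plank; z up, x outwards from the disc's centre, x and y square to its walls.
- well_oblong: Oblong outer well of the lazy susan, inside 82 mm long (its x, outwards from the disc's centre) by 52 mm wide (its y), centre 86 mm from the disc's centre, for the oblong pot. Blue wall 3 mm thick, 12 mm above the dark floor. Origin: centre of its floor, 21 mm above the plank; z up.
Not all that is in view belongs to the job. What is shaped like the white_pot but orange or red is not meant.

How it is judged:
By the outcome, as a careful person would: the job done as asked, in the order asked, and still so for the second after the job is handed in, with the robot touching nothing.
It also fails if it takes over 109 s, if anything falls off the work surface, if the arm or the gripper's body presses on something with over 40 N, if the wrist force passes 120 N, or if a joint passes its speed limit or range.

## Working session

There is one attempt and no reset: what is moved stays moved. The work goes in short steps, each a Python script; the robot and the scene stay as the last script left them, time stands still between calls to the robot, and variables do not carry over. Pictures are saved under pics/ and viewed, at most 14 in all, crops included, and the job is handed in when it is done.

```bash
mkdir -p pics; python3 - <<'E'
from rig import manip
import cv2,numpy as np
np.set_printoptions(precision=4,suppress=True)
for n in ["top","side"]:
    c=manip.camera(n); cv2.imwrite(f"pics/{n}0.png",cv2.cvtColor(cv2.resize(c["image"],(800,600),interpolation=cv2.INTER_CUBIC),cv2.COLOR_RGB2BGR))
    np.savez(f"{n}0.npz",**c)
    print(n,c["fx"],c["fy"],c["cx"],c["cy"],c["cam_to_world"])
print(manip.camera("wrist")["mount"],manip.get_time(),manip.get_ee_rot())
E
```

```text
top 417.07326150659077 417.07326150659077 254.52004147108022 187.7106029594827 [[-0.0211 -0.992   0.1245  0.3578]
 [-0.9998  0.0207 -0.0042 -0.0128]
 [ 0.0016 -0.1245 -0.9922  1.317 ]
 [ 0.      0.      0.      1.    ]]
side 450.3678226846539 450.3678226846539 260.8555420266659 192.81381675949265 [[-0.8124 -0.3823  0.4403  0.0381]
 [-0.583   0.5459 -0.6017  0.6215]
 [-0.0103 -0.7455 -0.6664  0.7337]
 [ 0.      0.      0.      1.    ]]
[[ 0.0005 -0.9533 -0.302   0.0767]
 [ 1.      0.0007 -0.0007 -0.0003]
 [ 0.0009 -0.302   0.9533 -0.1208]
 [ 0.      0.      0.      1.    ]] 0.15 [-3.1121 -0.4208  0.0002]
```

View pics/top0.png

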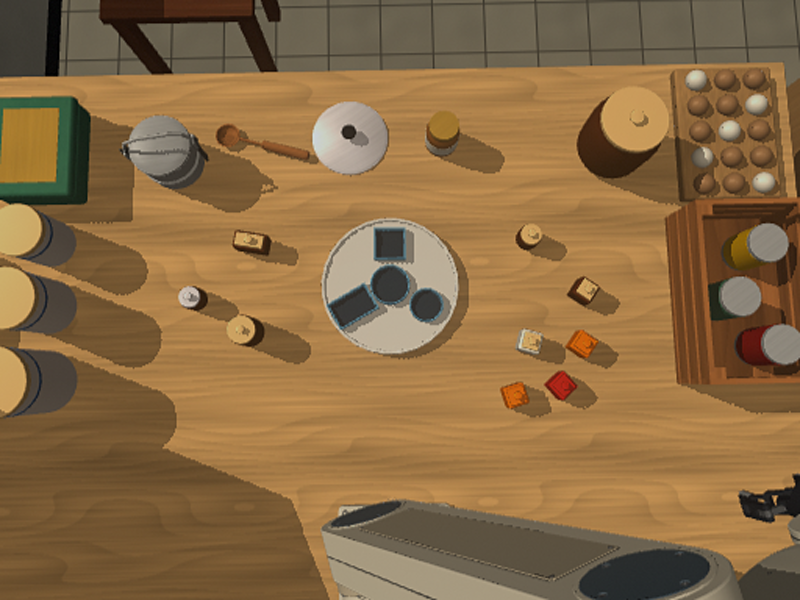

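View pics/side0.png

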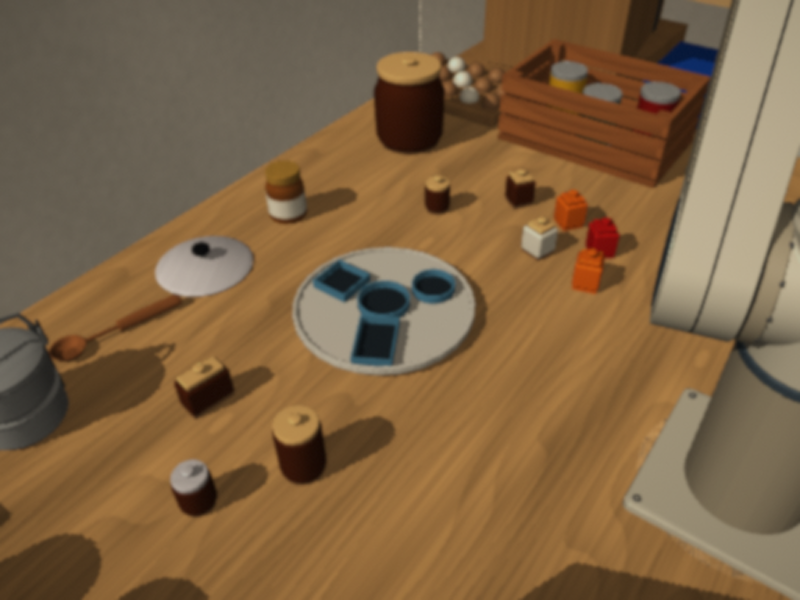

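The top view shows the oblong pot (251,242), tall jar (244,331), steel-lid pot (190,297), round pot (530,236), square pot (584,290), white pot (530,341) and disc (390,286). The wells are square (390,244), round (427,304) and oblong (353,307). The side view agrees. Next I'll enlarge these areas.

```bash
python3 - <<'E'
import cv2,numpy as np
im=cv2.cvtColor(np.load("top0.npz")["image"],cv2.COLOR_RGB2BGR)
def crop(x,y,w,h,s):
    c=cv2.resize(im[y:y+h,x:x+w],None,fx=s,fy=s,interpolation=cv2.INTER_CUBIC)
    for i in range(0,w,10):cv2.putText(c,str(x+i),(i*s,10),0,.35,(255,255,255),1);cv2.line(c,(i*s,0),(i*s,h*s),(255,255,255) if i%50==0 else (160,160,160),1)
    for i in range(0,h,10):cv2.putText(c,str(y+i),(0,i*s+10),0,.35,(0,255,255),1);cv2.line(c,(0,i*s),(w*s,i*s),(160,160,160),1)
    return c
cv2.imwrite("pics/disc.png",crop(200,135,100,100,6))
cv2.imwrite("pics/pots.png",np.hstack([crop(130,140,60,85,7),crop(325,140,54,85,7)]))
E
```

```text
(no output)
```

View pics/disc.png

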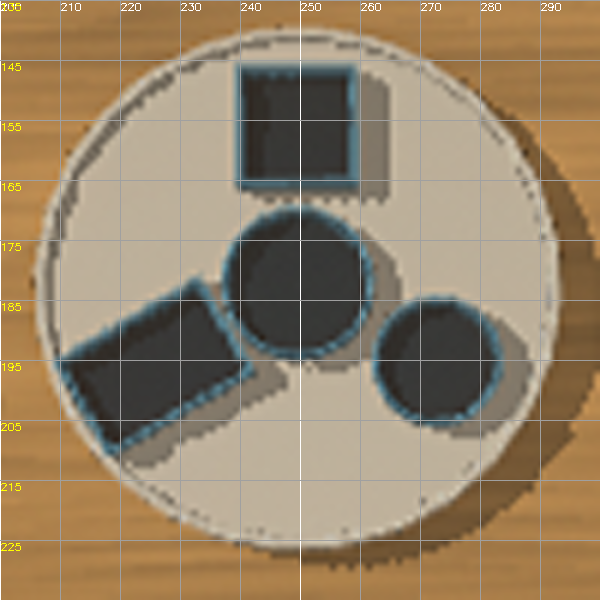

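View pics/pots.png

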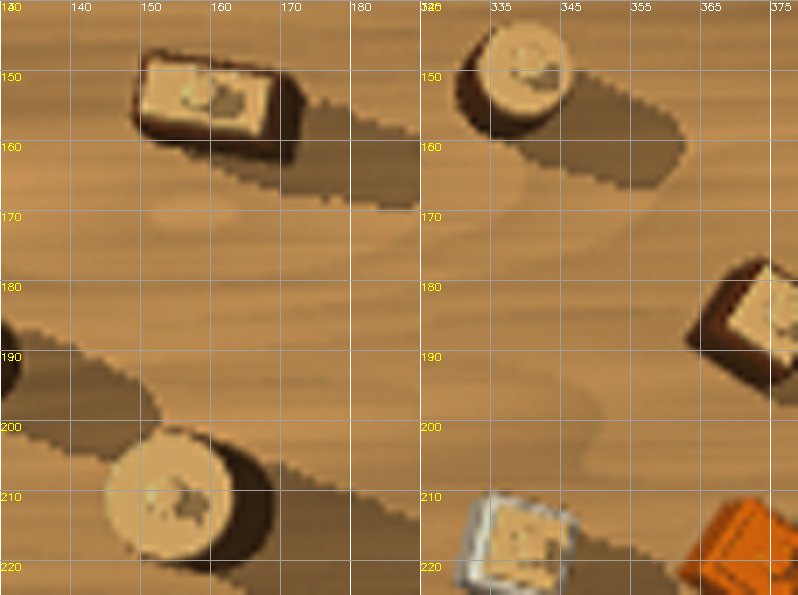

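The disc crop puts the well centres (native px) at: middle (249.2,181.9), round (272.4,194.8), square (249,155.9), oblong (225.4,195.6). Lid centres are at: oblong (159,153.5), tall (153.7,210.2), round (339.6,149.5), square about (375.5,183.5).

```bash
cat > h.py <<'E'
from rig import manip
import cv2,numpy as np
from scipy.spatial.transform import Rotation as Ro
np.set_printoptions(precision=4,suppress=True)
def ray(c,T,u,v,z):
    d=T[:3,:3]@np.array([(u-c["cx"])/c["fx"],(v-c["cy"])/c["fy"],1]); o=T[:3,3]
    return (o+d*(z-o[2])/d[2])[:2]
def proj(c,T,P):
    p=np.linalg.inv(T)@np.append(P,1); return np.array([c["fx"]*p[0]/p[2]+c["cx"],c["fy"]*p[1]/p[2]+c["cy"]])
def down(a):  # tool y (closing line) at angle a in the world xy plane
    y=np.array([np.cos(a),np.sin(a),0]); z=np.array([0,0,-1.]); return Ro.from_matrix(np.c_[np.cross(y,z),y,z]).as_rotvec()
def best(p,a):  # choose the half turn with the last joint nearest mid range
    o=[]
    for k in (0,np.pi):
        q=manip.solve_ik(np.array(p),down(a+k))
        if q is not None:o.append((abs(q[5]),a+k))
    return min(o)[1]
def wrist(name=None):
    p=manip.get_position();r=manip.get_ee_rot();c=manip.camera("wrist")
    T=np.eye(4);T[:3,:3]=Ro.from_rotvec(r).as_matrix();T[:3,3]=p;T=T@c["mount"]
    if name:
        np.savez(name+".npz",T=T,**c)
        cv2.imwrite(f"pics/{name}.png",cv2.cvtColor(c["image"],cv2.COLOR_RGB2BGR))
    return c,T
E
python3 - <<'E'
from h import *
c=dict(np.load("top0.npz"));T=c["cam_to_world"]
W={k:ray(c,T,*p,.033) for k,p in dict(c=(249.2,181.9),r=(272.4,194.8),s=(249,155.9),o=(225.4,195.6)).items()}
for k in W: d=W[k]-W["c"];print(k,W[k],np.hypot(*d),np.degrees(np.arctan2(d[1],d[0])))
P={k:ray(c,T,*p,z) for k,p,z in [("tall",(153.7,210.2),.088),("round",(339.6,149.5),.058),("square",(375.5,183.5),.058),("oblong",(159,153.5),.058)]}
print(P)
a=ray(c,T,150,148,.058)-ray(c,T,167.7,150.4,.058);print("obl long dir",np.degrees(np.arctan2(a[1],a[0])))
a=ray(c,T,368.9,183.9,.058)-ray(c,T,374.3,177.4,.058);print("sq dir",np.degrees(np.arctan2(a[1],a[0])))
for k in P:
    p=[*P[k],.25]; print(k,best(p,np.arctan2(P[k][1],P[k][0])),manip.solve_ik(np.array(p),down(best(p,np.arctan2(P[k][1],P[k][0])+np.pi/2))))
E
```

```text
c [ 0.5374 -0.0021] 0.0 0.0
r [ 0.4956 -0.0731] 0.08242632102470777 -120.48464618226691
s [ 0.6196 -0.0031] 0.0822340600260533 -0.6794615558384489
o [0.4962 0.0724] 0.08514556354252478 118.98970929336431
{'tall': array([0.4514, 0.2806]), 'round': array([ 0.6288, -0.2825]), 'square': array([ 0.521, -0.387]), 'oblong': array([0.6278, 0.2731])}
obl long dir 80.96904919052147
sq dir 138.17225482667507
tall 0.5562154568844778 [ 0.5338  0.2906  1.8392 -0.      1.0117  1.5484]
round -0.42228051658823307 [-0.4395  0.521   1.4778 -0.      1.1427  1.5535]
square -0.6389548200607741 [-0.6573  0.4617  1.5762 -0.      1.1037  1.5525]
oblong 0.41027964091290403 [ 0.3929  0.5139  1.4897 -0.      1.1379  1.5534]
```

```bash
python3 - <<'E'
from h import *
ims=[]
for n,p in [("wR",(.56,-.335,.33)),("wD",(.537,-.002,.33)),("wL",(.54,.275,.33))]:
    a=best(p,np.arctan2(p[1],p[0])); manip.move_to(np.array(p),down(a)); wrist(n); print(manip.get_time(),manip.get_position())
E
```

```text
1.9583 [ 0.5592 -0.336   0.3297]
3.275 [ 0.5374 -0.0031  0.33  ]
4.4 [0.5404 0.2735 0.33  ]
```

View pics/wR.png

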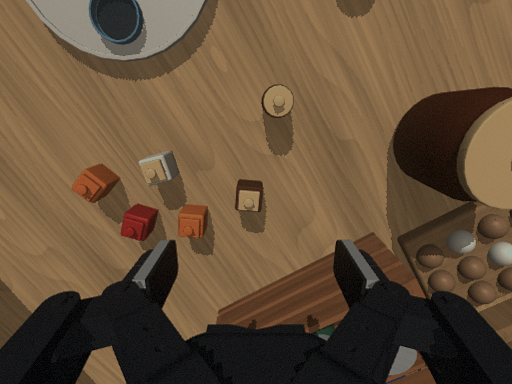

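View pics/wD.png

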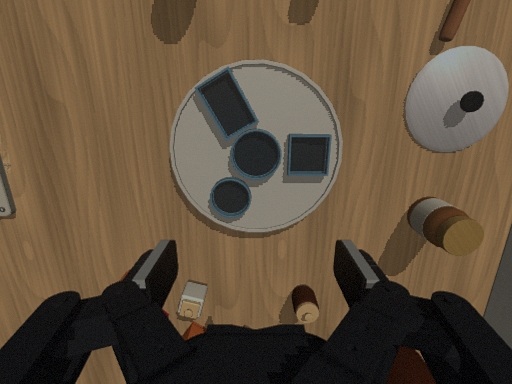

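View pics/wL.png

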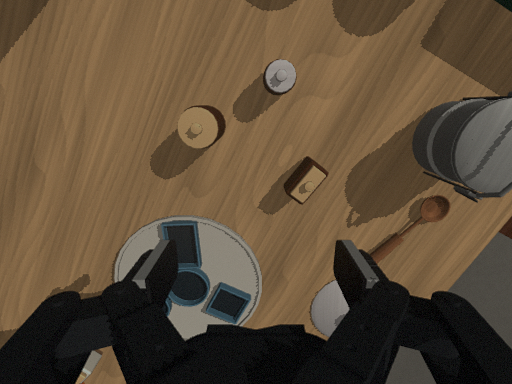

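wR shows the round lid at (278,101) and the square lid at (249,202). wD shows the middle well at (256,155), round (231,197), square (309,155) and oblong (227,104). wL shows the tall lid at (198.5,127.5) and the oblong lid at (307,184). I'll compare these with the top-camera positions and crop for the yaws.

```bash
python3 - <<'E'
from h import *
for n,l in dict(wR=[(278,101,.058),(249,202,.058)],wD=[(256,155,.033),(231,197,.033),(309,155,.033),(227,104,.033)],wL=[(198.5,127.5,.088),(307,184,.058)]).items():
    c=dict(np.load(n+".npz"))
    for u,v,z in l: print(n,u,v,ray(c,c["T"],u,v,z))
    if n!="wD":
        im=cv2.imread(f"pics/{n}.png");x,y=(225,170) if n=="wR" else (280,150)
        r=cv2.resize(im[y:y+60,x:x+50],None,fx=8,fy=8,interpolation=cv2.INTER_CUBIC)
        o=r if n=="wR" else np.hstack([o,r])
cv2.imwrite("pics/yaw.png",o)
E
```

```text
wR 278 101 [ 0.6279 -0.2805]
wR 249 202 [ 0.5165 -0.3864]
wD 256 155 [0.538  0.0009]
wD 231 197 [ 0.4968 -0.0681]
wD 309 155 [0.6205 0.0005]
wD 227 104 [0.4955 0.0767]
wL 198.5 127.5 [0.4507 0.2845]
wL 307 184 [0.6257 0.2772]
```

View pics/yaw.png

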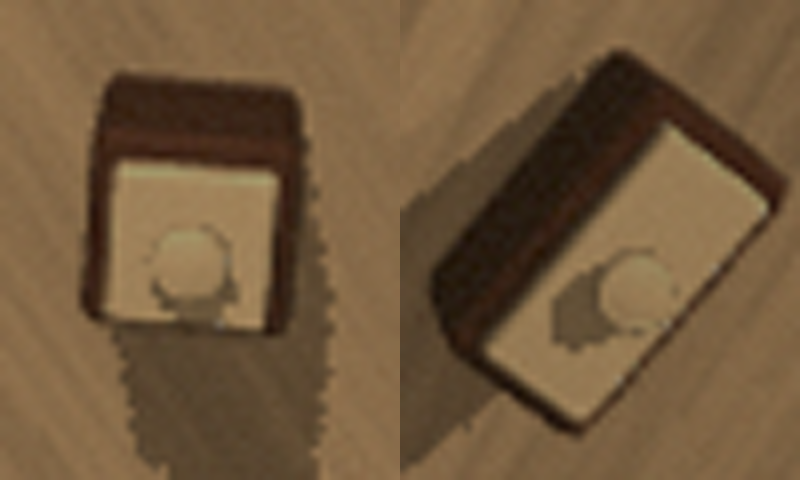

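```bash
cat >> h.py <<'E'
C=np.array([.5377,-.0006]); TH=np.radians(-.6)
E
python3 - <<'E'
from h import *
def ang(c,p,q,o):
    f=lambda p:ray(c,c["T"],o[0]+p[0]/8-.44,o[1]+p[1]/8-.44,.058)
    d=f(q)-f(p);return np.degrees(np.arctan2(d[1],d[0])),np.hypot(*d)
c=dict(np.load("wR.npz"));o=(225,170);K=[(115,160),(278,178),(272,330),(103,318)]
print([ang(c,K[i],K[(i+1)%4],o) for i in range(4)],np.mean([ray(c,c["T"],o[0]+p[0]/8-.44,o[1]+p[1]/8-.44,.058) for p in K],0))
c=dict(np.load("wL.npz"));o=(280,150);K=[(265,122),(372,210),(180,432),(84,350)]
print([ang(c,K[i],K[(i+1)%4],o) for i in range(4)],np.mean([ray(c,c["T"],o[0]+p[0]/8-.44,o[1]+p[1]/8-.44,.058) for p in K],0))
# reachable tool angles (q6) at picks/places
for n,p,a in [("tallplace",C,0)]+[(n,C+r*np.array([np.cos(TH+t),np.sin(TH+t)]),TH+t+np.pi/2) for n,r,t in (("r",.083,np.radians(-120)),("s",.083,0),("o",.086,np.radians(120)))]:
    for k in (0,np.pi): 
        q=manip.solve_ik(np.array([*p,.12]),down(a+k)); print(n,p,np.degrees(a+k),None if q is None else q[5])
E
```

```text
[(np.float64(-37.53356892889408), np.float64(0.031248109378189344)), (np.float64(-122.84273525011797), np.float64(0.031173565127667377)), (np.float64(144.7245488922729), np.float64(0.03303247755013398)), (np.float64(53.86555625172334), np.float64(0.03238032801041633))] [ 0.5172 -0.3839]
[(np.float64(-11.537865973128971), np.float64(0.026965668134710914)), (np.float64(-100.30118961774106), np.float64(0.055616107862836384)), (np.float64(165.96842434077033), np.float64(0.025453031572043525)), (np.float64(81.33742258794614), np.float64(0.0545643914125304))] [0.627  0.2767]
tallplace [ 0.5377 -0.0006] 0.0 -0.023248956630677053
tallplace [ 0.5377 -0.0006] 180.0 None
r [ 0.4954 -0.072 ] -30.59999999999998 0.3659053478979377
r [ 0.4954 -0.072 ] 149.4 None
s [ 0.6207 -0.0015] 89.4 -1.581864465918184
s [ 0.6207 -0.0015] 269.4 1.5597281876716096
o [0.4955 0.0743] 209.4 None
o [0.4955 0.0743] 389.4 -0.38798632164309854
```

Both cameras agree to about 4 mm and the radii and sizes match, so I'll place the tall jar first.

```bash
cat >> h.py <<'E'
def pick(p,a,h,w,hov):
    manip.command_gripper(w,50)
    manip.move_to(np.array([*p,hov]),down(a)); manip.servo_line(np.array([*p,h]),rate=.15)
    manip.hold(.2); print("at",manip.get_position(),manip.get_contact_force())
    manip.command_gripper(.01,50); manip.hold(.2)
    print("width",manip.get_width(),"grip",manip.get_grip_force())
    manip.servo_line(np.array([*p,h+.012]),rate=.06); manip.servo_line(np.array([*p,hov]),rate=.2)
    print("lifted",manip.get_width(),manip.get_contact_force(),manip.get_time())
def place(p,a,h,w,hov):
    z=h+.021
    manip.servo_line(np.array([*p,hov]),down(a),rate=.25); manip.servo_line(np.array([*p,z+.012]),rate=.15)
    manip.hold(.3); f0=manip.get_contact_force()[2]
    for d in np.arange(.008,-.0025,-.001):
        manip.servo_line(np.array([*p,z+d]),rate=.02)
        f=manip.get_contact_force()[2]-f0
        if f>2.5: break
    print("down d",d,"df",f,manip.get_position(),manip.get_contact_force())
    manip.command_gripper(w); manip.hold(.2)
    manip.servo_line(np.array([*p,z+.01]),rate=.05); manip.servo_line(np.array([*p,hov]),rate=.2)
    print("t",manip.get_time())
def well(r,t): return C+r*np.array([np.cos(TH+np.radians(t)),np.sin(TH+np.radians(t))])
E
python3 - <<'E'
from h import *
pick((.451,.2825),0,.060,.083,.22)
place(C,0,.060,.080,.22)
E
```

```text
at [0.4514 0.2828 0.0608] [-0.6329 -0.3997  0.392 ]
width 0.057429212506501584 grip 52.501991987228394
lifted 0.057082915379038424 [-0.186  -0.7831 -2.8099] 8.4583
down d 0.0 df 7.805513420333548 [ 0.5378 -0.0006  0.0815] [-0.8763  0.2115  4.7502]
t 15.1417
```

```bash
python3 - <<'E'
from h import *
pick((.6284,-.2815),np.radians(-30.6),.038,.075,.20)
place(well(.083,-120),np.radians(-30.6),.038,.068,.20)
manip.move_to(np.array([.537,-.15,.33]),down(0)); manip.hold(.3); wrist("wD2"); print(manip.get_position())
im=cv2.imread("pics/wD2.png"); cv2.imwrite("pics/wD2.png",cv2.resize(im,(800,600)))
E
```

```text
at [ 0.6289 -0.2818  0.039 ] [-0.361  -0.0955  0.0769]
width 0.04471384521069339 grip 51.173574328422546
lifted 0.04515706798786482 [ 0.3688  0.0831 -1.5361] 19.7583
down d 0.0 df 6.850555096554211 [ 0.4958 -0.0722  0.0595] [-0.0184 -1.0257  5.1334]
t 26.2667
[ 0.5366 -0.1494  0.3291]
```

View pics/wD2.png

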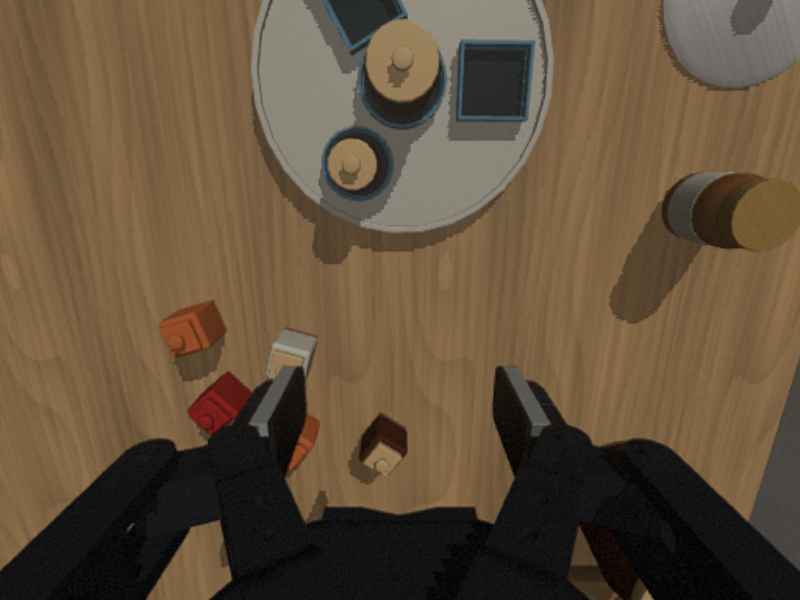

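The picture shows the tall jar seated in the middle well (400,75) and the round pot in the round well (353,165). The disc hasn't turned. The square and oblong pots are next.

```bash
python3 - <<'E'
from h import *
p=(.5175,-.3850)
a=best((*p,.2),np.radians(54.5)); q=manip.solve_ik(np.array([*p,.2]),down(a)); print(a,q)
b=a+np.radians(89.4-54.5); print(manip.solve_ik(np.array([*well(.083,0),.2]),down(b)))
pick(p,a,.038,.075,.20)
place(well(.083,0),b,.038,.066,.20)
E
python3 - <<'E'
from h import *
pick((.6268,.2758),np.radians(-9.3),.038,.070,.20)
place(well(.086,120),np.radians(29.4),.038,.058,.20)
manip.move_to(np.array([.45,-.15,.33]),down(0)); manip.hold(.3); wrist("wD3")
c=manip.camera("top")["image"]
im=cv2.imread("pics/wD3.png")[:260]
t=cv2.cvtColor(c,cv2.COLOR_RGB2BGR)[125:255,100:400]
cv2.imwrite("pics/fin.png",np.vstack([cv2.resize(im,(600,300)),cv2.resize(t,(600,260),interpolation=cv2.INTER_CUBIC)])); print(manip.get_time())
E
```

```text
4.092797095926703 [-0.6581  0.5124  1.621  -0.      1.0082  1.5323]
[-0.0215  0.4794  1.6782  0.      0.984   1.5597]
at [ 0.518  -0.3853  0.0389] [0.0168 0.2332 0.7428]
width 0.04119247787458095 grip 51.77363455295563
lifted 0.04127879666016271 [-0.2759  0.2207 -2.3284] 32.4167
down d 0.0 df 4.852883493212698 [ 0.6208 -0.0014  0.0594] [-1.2398  0.0331  2.2864]
t 39.5417
at [0.6273 0.276  0.039 ] [ 0.3228  0.531  -0.409 ]
width 0.035451850115921786 grip 51.21434926986694
lifted 0.03549219466192564 [ 0.109  -0.0518 -2.9487] 44.1167
down d 0.0 df 6.507956550074641 [0.4958 0.0744 0.0594] [-0.939   0.4464  4.8239]
t 50.5917
52.0167
```

View pics/fin.png

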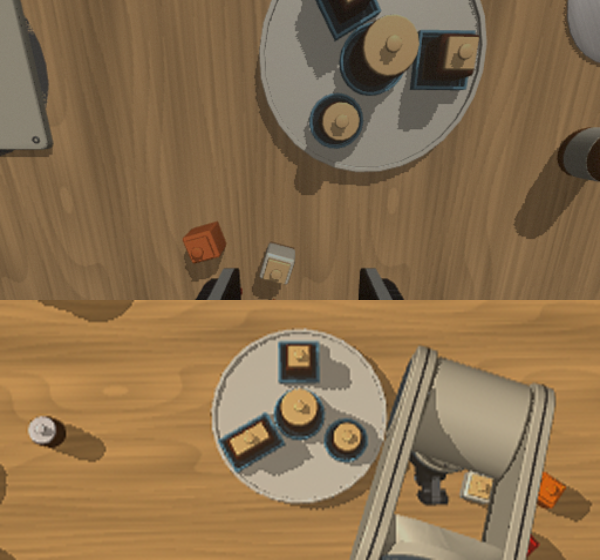

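The picture shows all four pots upright in their matching wells, and the steel-lid and white pots haven't moved. Each pot met resistance at its well-floor height. I'm handing in.

```bash
python3 -c "
from rig import manip
print(manip.sign_off())"
```

```text
the job is handed in; nothing more can be done
None
```

All four wooden-lidded pots are standing upright in their matching wells, the metal-lidded and white pots were left where they were, and the job was handed in at about 52 s.

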